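Check a plane iron's edge with the square

ROBOT

A 7-joint arm with a two-finger parallel gripper is mounted at the origin on the work surface. World frame = base frame: x ahead of the robot, y to its left, z up, the work surface at z = 0. Lengths are in m, angles in rad, forces in N, time in s.
With the tool pointing down it reaches from about 0.4 to 0.85 m from the base axis. Payload 10.4 kg.
Tool frame: the origin (TCP) lies on the centre line of the jaws, within the pads' length; the fingertips stand 22 mm ahead of it and the grasp point (between the pads) lies 3 mm ahead of it; z points along the fingers, y is the line along which they close (so a half turn about z gives the same grasp; the last joint's range is limited). The gripper opens to 87 mm and grips with 3 to 60 N. Pads are 19 mm wide; open, the fingers measure 117 mm over their backs; the gripper's body (75 mm by 190 mm) begins 51 mm behind the grasp point.
Start: joints at [1.271, 0.332, -0.065, 1.46, 0.022, 1.35, -0.088], TCP at [0.171, -0.601, 0.245] pointing down, gripper open.
Joint ranges: [-2.6, 2.6], [-0.5, 2.12], [-1.47, 1.34], [0.16, 2.42], [-1.27, 4.41], [0.06, 2.06], [-2.6, 2.6]. Speed limits (rad/s): [2.22, 2.22, 2.79, 2.79, 3.14, 3.14, 3.14].

INTERFACE

Orientations are given as a unit quaternion [w, x, y, z].
In Python, from cell import manip gives the robot as it stands.
- The arm moves only by the tool arm_command, never from a script. Its argument "motion" is one flat list of numbers, 7 for each row, row after row: the opening, from 0 (shut) to 1 (fully open), then the shift along the tool's x, y, z scaled (see below), then the turn, a rotation vector about the tool's x, y, z scaled (see below). A call has exactly 8 rows; each row shifts and turns the commanded pose from where the row before left it, along the tool's axes as they then stand; what a row does not reach is not made up. The controller multiplies each number of a shift by 40 mm and each number of a turn by 6 degrees. A row lasts 1/12 s, in which the tool goes at most 41.7 mm and 7.16 degrees, less where a joint would pass 70% of its speed; a pose out of reach is approached as far as the arm can. A call with a number of a shift or a turn outside -1 to 1 is refused whole. A call with a gripper value outside its range is refused whole. The fingers move at their own pace and stop on an object; "squeeze" is the grip in N (left out, the last holds). Time passes only in rows, so rows that do not move let the fingers close, or fill a call up. It gives the time, the measured TCP pose, the force, the opening and the grip force at its end, in the units of the state.
- manip.get_state(): the state, without advancing time (a new reading comes with each control period).
- manip.get_image(name): name is "scene" or "side" or "wrist"; returns a dict with "pixels" (384x512x3 uint8, red, green, blue), "mtx" (3x3 intrinsics, pixels), "position" and "rotation" of the camera in the world; the wrist camera has in their place "hand_eye" (4x4, takes a point from camera to tool coordinates, whose origin is the TCP and whose axes are the flange's). Camera axes: x right, y down, z forward; pixel columns grow to the right and rows downward; lengths in m; the calibration is good to about 2 mm. A picture is of the moment at which its call begins: read the wrist's pose just before it. There is no depth.
- manip.close_job(): hands the job in; it is judged then, once.
The state is a dict: "t": time; "joints": joint angles; "joint_vel": joint speeds; "joint_efforts": joint torques, N m; "tool_pos": TCP position; "ee_rot": TCP orientation; "ft_force": force on the tool from outside, world axes, zero at the start; "ft_torque": the same for the moment, N m; "opening": opening from 0.0 (shut) to 1.0 (fully open); "grasp_force": force on a finger pad.
Only numpy, scipy, OpenCV 4.12 (cv2) and the standard library are available. Lean on these libraries where they do the work, as an engineer would, in place of code of your own. Each camera call takes 0.05 s, during which the arm holds its last target. There are 200 camera calls.

TASK

Lift the L-shaped metal square out of its wooden rack, stand it on the black rubber mat and tip it over so that it lies flat there, and let go. Then take it up again lying flat, set it on the plywood board, and bring it gently up to the clamped plane iron so that its long arm lies flush along the iron's free long side and its short arm flush along the cutting edge; leave it lying there. Go easy on the freshly honed iron and leave the other things on the bench where they are.

Things in the scene. Friction and masses are not known exactly. Their poses are not given: they have to be found in the camera images.
- square: Loose L-shaped aluminium square, 0.2 kg, 18 mm thick all over. Origin: inside corner, mid thickness; x along the long arm, y along the short arm (away from the corner), z thickness. Long arm: x -22 to 106 mm, y -24 to 0; short arm: x -22 to 0, y 0 to 45. Starts upright in the rack: y up, origin 30 mm above the table. To fit the iron it must lie z up: tip it over towards its -z side.
- square_toe (a point): Point of the square at (100, 0, 0) mm in its frame: inner face of the long arm, near its free end.
- square_tip (a point): Point of the square at (0, 40, 0) mm in its frame: inner face of the short arm, near its free end.
- square_mid (a point): Point of the square at (30, -4, 0) mm in its frame: about its centre of mass.
- rack: Fixed wooden rack, 150 (x) x 64 (y) x 14 mm high; origin at the centre of its underside. A slot 20 mm wide and 8 mm deep runs along its x, its floor 6 mm above the table. The square stands in the slot on the outer face of its long arm, short arm upright.
- mat: Fixed black rubber mat, 200 (x) x 170 (y) x 4 mm thick; origin at the centre of its underside.
- board: Fixed plywood board, 240 (x) x 200 (y) x 18 mm thick; origin at the centre of its underside. The iron is clamped on its top; a dark wooden strip 22 mm wide and 5 mm high lies along the iron's other long side. A black clamp knob, 26 mm in diameter, stands on the iron at (125, 25) mm in the iron's frame, up to 26 mm above the iron's underside.
- iron: Fixed steel plane iron, 150 x 50 x 5 mm, flat on the board's top. Origin: corner of cutting edge and free long side (without strip), at its underside, 18 mm above the table. x runs along the free side from the edge to the rear, y along the cutting edge, z up. Bevel: first 9 mm of x, 2 mm thick at the edge. Square flush: its x and y along the iron's, its origin 9 mm above the iron's.
- whetstone: Bystander: brick-coloured whetstone on a black base, 210 x 75 x 36 mm; origin at the centre of its underside.
- oiler: Bystander: grey plastic oil bottle, 44 mm diameter, 110 mm high; origin at the centre of its underside.
- strop: Bystander: pale wooden block 70 x 45 x 30 mm; origin at the centre of its underside.
- driver: Bystander: screwdriver with a red handle lying on the table beyond the board; its x axis along it.

How it is judged:
By the outcome, as a careful person would: the job done as asked, in the order asked, and still so for the second after the job is handed in, with the robot touching nothing.
It also fails if it takes over 69 s, if anything falls off the work surface, if the arm or the gripper's body presses on something with over 40 N, if the wrist force passes 120 N, or if a joint passes its speed limit or range.

## Working session

There is one attempt and no reset: what is moved stays moved. The work goes in short steps, Python scripts to look and compute and a tool call to move; the robot and the scene stay as the last step left them, time stands still between calls to the robot, and variables do not carry over. Pictures are saved under pics/ and viewed, at most 10 in all, crops included, and the job is handed in when it is done.

Besides the shell and the picture viewer there is one more tool, called in YAML: its name, and indented under it one key for each argument. arm_command: Moves the arm, as the interface text tells. Its arguments: {"type":"object","properties":{"motion":{"type":"array"},"squeeze":{"type":"number"}},"required":["motion"]}

```bash
ls; mkdir -p pics
python3 - <<'E'
from cell import manip
import cv2,numpy as np
s=manip.get_state();print({k:np.round(v,3).tolist() for k,v in s.items()})
for n in("scene","side"):
    i=manip.get_image(n);cv2.imwrite(f"pics/{n}0.png",i["pixels"][...,::-1]);print(n,np.round(i["mtx"],1).tolist(),np.round(i["position"],3),np.round(i["rotation"],3).tolist())
i=manip.get_image("wrist");print(i["mtx"],i["hand_eye"])
cv2.imwrite("pics/wrist0.png",i["pixels"][...,::-1])
E
```

```text
pics
{'t': 0.0, 'joints': [1.271, 0.333, -0.065, 1.461, 0.022, 1.35, -0.088], 'joint_vel': [0.001, 0.0, -0.001, -0.0, 0.0, -0.001, -0.0], 'joint_efforts': [0.0, -62.324, 0.025, -38.99, -0.061, 0.04, 0.0], 'tool_pos': [0.171, -0.601, 0.244], 'ee_rot': [-0.001, 0.99, 0.138, -0.0], 'ft_force': [-0.926, -0.6, 0.219], 'ft_torque': [-0.015, 0.033, 0.005], 'grasp_force': 0.0, 'opening': 0.998}
scene [[400.7, 0.0, 257.8], [0.0, 400.7, 191.9], [0.0, 0.0, 1.0]] [ 0.88  -0.624  0.904] [-0.289, 0.929, 0.219, -0.074]
side [[438.0, 0.0, 254.9], [0.0, 438.0, 189.2], [0.0, 0.0, 1.0]] [0.135 0.724 0.751] [0.124, -0.225, 0.86, -0.441]
[[288.3706908    0.         254.39976896]
 [  0.         288.3706908  189.65897074]
 [  0.           0.           1.        ]] [[ 2.74413430e-04 -9.51871108e-01 -3.06498481e-01  8.43059255e-02]
 [ 9.99999658e-01  2.21842515e-05  8.26421026e-04 -1.57128943e-03]
 [-7.79846858e-04 -3.06498603e-01  9.51870789e-01 -1.40902590e-01]
 [ 0.00000000e+00  0.00000000e+00  0.00000000e+00  1.00000000e+00]]
```

View pics/scene0.png

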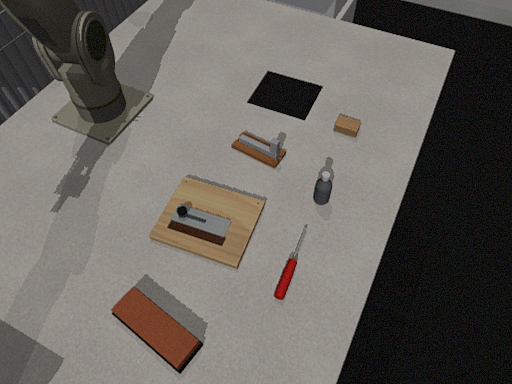

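View pics/side0.png

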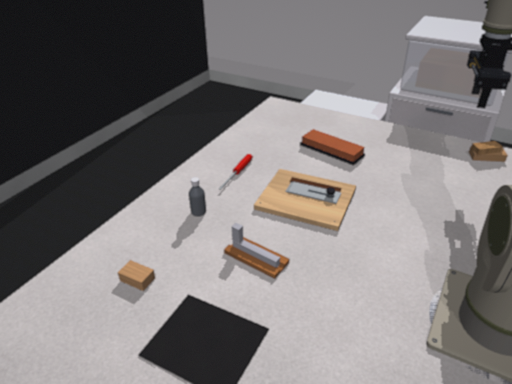

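Scene view: mat around (286,95), rack with square at (260,148) with short arm at the right end (275,147), board with iron at (208,222), edge at the right, knob at (183,211), free side uppermost, strip below. The side view shows the same layout.

```bash
cat > h.py <<'E'
from cell import manip
import cv2,numpy as np
from scipy.spatial.transform import Rotation as R
def rot(q): q=np.asarray(q); return R.from_quat(q[[1,2,3,0]]).as_matrix() if q.size==4 else q
def view(n):
    s=manip.get_state();i=manip.get_image(n)
    if n=="wrist":
        Rt=rot(s["ee_rot"]);H=i["hand_eye"];return i["pixels"],i["mtx"],np.array(s["tool_pos"])+Rt@H[:3,3],Rt@H[:3,:3]
    return i["pixels"],i["mtx"],np.array(i["position"]),rot(i["rotation"])
def plane(v,uv,z):
    _,K,p,Rc=v;d=Rc@np.linalg.inv(K)@np.array([uv[0],uv[1],1.]);return p+d*(z-p[2])/d[2]
def proj(v,P):
    _,K,p,Rc=v;c=Rc.T@(np.asarray(P,float)-p);c=K@c;return c[:2]/c[2]
def blobs(mask,amin=30):
    c,_=cv2.findContours(mask.astype(np.uint8),cv2.RETR_EXTERNAL,cv2.CHAIN_APPROX_NONE)
    return sorted([k for k in c if cv2.contourArea(k)>amin],key=cv2.contourArea,reverse=True)
def rect(v,c,z):
    P=np.array([plane(v,u[0],z)[:2] for u in c]);r=cv2.minAreaRect((P*1000).astype(np.float32))
    return np.round(r[0],1),np.round(r[1],1),round(r[2],1),np.round(cv2.boxPoints(r),0).tolist()
E
python3 - <<'E'
from h import *
v=view("scene");w=view("side")
for n,uv,uw,z in [("rackL",(232,148),None,.014)]+[("sqtop",(276,137),(237,226),.075),("edgefree",(230,220),(289,188),.023),("rearfree",(181,207),(338,195),.023),("oiler",(322,203),(197,214),0),("strop",(347,126),(137,274),.03)]:
    print(n,np.round(plane(v,uv,z)*1000), uw and np.round(plane(w,uw,z)*1000))
im=v[0].astype(int);yy,xx=np.mgrid[:384,:512]
m=(im.max(2)<25)&(xx>230)&(xx<335)&(yy>60)&(yy<125)
print("mat",rect(v,blobs(m)[0],.004))
r,g,b=im[...,0],im[...,1],im[...,2]
wood=(r-b>40)&(yy>125)&(yy<280)
for c in blobs(wood)[:6]: print(cv2.boundingRect(c),rect(v,c,.014))
im2=w[0].astype(int);yy,xx=np.mgrid[:384,:512]
m=(im2.max(2)<25)&(xx>130)&(xx<280)&(yy>290)
print("mat side",rect(w,blobs(m)[0],.004))
wood=(im2[...,0]-im2[...,2]>40)&(yy>165)&(yy<300)
for c in blobs(wood)[:4]: print(cv2.boundingRect(c),rect(w,c,.014))
E
```

```text
rackL [457.  29.  14.] None
sqtop [576.  73.  75.] [577.  59.  75.]
edgefree [ 573. -193.   23.] [ 569. -207.   23.]
rearfree [ 439. -215.   23.] [ 433. -242.   23.]
oiler [761. -25.   0.] [749.  -6.   0.]
strop [731. 244.  30.] [716. 263.  30.]
mat (array([496.2, 318. ]), array([195.8, 167.3]), 2.3, [[395.0, 398.0], [402.0, 230.0], [597.0, 238.0], [591.0, 405.0]])
(149, 177, 116, 92) (array([ 516.6, -209.8]), array([240.7, 205.4]), 6.3, [[386.0, -121.0], [408.0, -325.0], [647.0, -299.0], [625.0, -95.0]])
(232, 139, 54, 29) (array([525.7,  57.6]), array([ 69.8, 152.8]), 86.0, [[447.0, 28.0], [599.0, 17.0], [604.0, 87.0], [452.0, 98.0]])
(280, 258, 17, 22) (array([ 761.8, -245.2]), array([23.2, 61.3]), 4.4, [[748.0, -216.0], [753.0, -277.0], [776.0, -275.0], [771.0, -214.0]])
(334, 126, 26, 11) (array([735.2, 240.8]), array([77.4, 40.9]), 26.1, [[691.0, 242.0], [709.0, 205.0], [779.0, 239.0], [761.0, 276.0]])
(240, 132, 30, 14) (array([500.2,  93.5]), array([97.2, 17.3]), 0.8, [[451.0, 101.0], [452.0, 84.0], [549.0, 86.0], [549.0, 103.0]])Traceback (most recent call last):
  File "<stdin>", line 13, in <module>
IndexError: list index out of range
```

arm_command:
  motion: [1,0.75,-0.65,0.08,0,0,0,1,0.75,-0.65,0.08,0,0,0,1,0.75,-0.65,0.08,0,0,0,1,0.75,-0.65,0.08,0,0,0,1,0.75,-0.65,0.08,0,0,0,1,0.75,-0.65,0.08,0,0,0,1,0.75,-0.65,0.08,0,0,0,1,0.75,-0.65,0.08,0,0,0]

```text
t: 0.92
tool_pos: [0.3455, -0.3338, 0.219]
ee_rot: [0.0, 0.99, 0.138, 0.0]
ft_force: [1.2, -0.3, 0.3]
opening: 1.0
grasp_force: 0.0
```

arm_command:
  motion: [1,0.75,-0.65,0.08,0,0,0,1,0.75,-0.65,0.08,0,0,0,1,0.75,-0.65,0.08,0,0,0,1,0.75,-0.65,0.08,0,0,0,1,0,0,0,0,0,0,1,0,0,0,0,0,0,1,0,0,0,0,0,0,1,0,0,0,0,0,0]

```text
t: 1.58
tool_pos: [0.4312, -0.2039, 0.2061]
ee_rot: [0.0, 0.991, 0.137, -0.0]
ft_force: [-0.1, -0.7, -0.9]
opening: 0.999
grasp_force: 0.0
```

Run:
```python
from h import *
s=manip.get_state();print(s["t"],np.round(s["tool_pos"],3),np.round(s["ee_rot"],3),np.round(s["joints"],2))
v=view("wrist");cv2.imwrite("pics/w1.png",v[0][...,::-1])
print(proj(v,[.571,-.2,.023]),proj(v,[.43,-.22,.023]))
```

```text
1.5833 [ 0.431 -0.204  0.206] [ 0.     0.991  0.137 -0.   ] [ 0.79  0.06 -0.45  1.87  0.03  1.22 -0.97]
[289.28532636  43.66554033] [268.44600398 177.76743384]
```

View pics/w1.png

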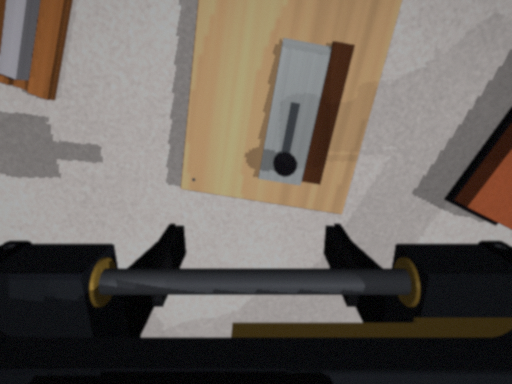

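The iron is seen whole: edge/free corner ≈(283,39), rear free corner ≈(261,178), strip on the right, knob (285,163), no glare. Now I measure it by line fits, and calculate the move to the rack.

```bash
cat > iron.py <<'E'
from h import *
def iron(v,seed,z=.023,box=None):
    im=v[0].astype(int);sat=im.max(2)-im.min(2)
    m=((sat<25)&(im.max(2)>60)).astype(np.uint8)
    m=cv2.morphologyEx(m,cv2.MORPH_CLOSE,np.ones((3,3)))
    n,l=cv2.connectedComponents(m,connectivity=4);c=blobs(l==l[seed[1],seed[0]])[0]
    P=np.array([plane(v,u[0],z)[:2]*1000 for u in c]);return c,P
E
python3 - <<'E'
from iron import *
v=view("wrist");c,P=iron(v,(285,90));print(cv2.boundingRect(c),cv2.contourArea(c))
r=cv2.minAreaRect(P.astype(np.float32));print(r,cv2.boxPoints(r).round(1).tolist())
a=np.array([plane(v,u,.023)[:2]*1000 for u in [(283,39),(331,45),(261,178),(303,183)]]);print(a.round(1))
d=np.abs((P-np.array(r[0])))
# free side line: pixels along left boundary, edge line: top boundary
q=c[:,0]
L=np.array([p for p in q if 60<p[1]<165 and p[0]==q[q[:,1]==p[1],0].min()])
E=np.array([p for p in q if 290<p[0]<324 and p[1]==q[q[:,0]==p[0],1].min()])
def line(Q,z):
    W=np.array([plane(v,u,z)[:2]*1000 for u in Q],np.float32);f=cv2.fitLine(W,cv2.DIST_HUBER,0,.01,.01).ravel();return f
f=line(L,.023);e=line(E,.0205)
print("free dir",np.degrees(np.arctan2(f[1],f[0])),f,"edge dir",np.degrees(np.arctan2(e[1],e[0])),e)
A=np.array([f[:2],-e[:2]]).T;t=np.linalg.solve(A,e[2:]-f[2:]);print("corner",f[2:]+t[0]*f[:2])
E
```

```text
(258, 38, 74, 147) 6570.0
((503.3526611328125, -225.69822692871094), (149.58868408203125, 52.06854248046875), 6.179032802581787) [[426.20001220703125, -207.89999389648438], [431.79998779296875, -259.6000061035156], [580.5, -243.5], [574.9000244140625, -191.8000030517578]]
[[ 573.3 -192.7]
 [ 581.3 -241.3]
 [ 427.4 -211.8]
 [ 434.9 -260.9]]
free dir 6.3477626 [ 9.9386913e-01  1.1056285e-01  5.0583142e+02 -1.9982657e+02] edge dir -83.40577 [ 1.1483701e-01 -9.9338436e-01  5.7748987e+02 -2.1736362e+02]
corner [ 574.5785  -192.17882]
```

arm_command:
  motion: [1,0.61,-0.66,0,0,0,0,1,0.61,-0.66,0,0,0,0,1,0.61,-0.66,0,0,0,0,1,0.61,-0.66,0,0,0,0,1,0.61,-0.66,0,0,0,0,1,0.61,-0.66,0,0,0,0,1,0.61,-0.66,0,0,0,0,1,0,0,0,0,0,-1]

```text
t: 2.35
tool_pos: [0.5472, 0.0285, 0.2064]
ee_rot: [-0.002, 0.982, 0.19, 0.001]
ft_force: [-0.8, 0.6, 0.8]
opening: 1.003
grasp_force: 0.0
```

arm_command:
  motion: [1,0,0,0,0,0,-1,1,0,0,0,0,0,-1,1,0,0,0,0,0,-1,1,0,0,0,0,0,-1,1,0,0,0,0,0,-1,1,0,0,0,0,0,-1,1,0,0,0,0,0,-1,1,0,0,0,0,0,-1]

```text
t: 3.02
tool_pos: [0.5457, 0.0205, 0.2061]
ee_rot: [0.0, 0.819, 0.574, -0.0]
ft_force: [0.7, -0.0, -0.4]
opening: 1.0
grasp_force: 0.0
```

arm_command:
  motion: [1,0,0,0,0,0,-1,1,0,0,0,0,0,-1,1,0,0,0,0,0,-1,1,0,0,0,0,0,-0.35,1,0,0,0,0,0,0,1,0,0,0,0,0,0,1,0,0,0,0,0,0,1,0,0,0,0,0,0]

```text
t: 3.68
tool_pos: [0.5457, 0.0214, 0.2061]
ee_rot: [0.0, 0.708, 0.706, -0.0]
ft_force: [0.8, 0.7, -0.2]
opening: 1.003
grasp_force: 0.0
```

Run:
```python
from h import *
s=manip.get_state();print(s["t"],np.round(s["tool_pos"],3),np.round(s["ee_rot"],3),np.round(s["joints"],2))
v=view("wrist");cv2.imwrite("pics/w2.png",v[0][...,::-1])
```

```text
3.6833 [0.546 0.021 0.206] [ 0.     0.708  0.706 -0.   ] [ 0.58  0.28 -0.82  1.69  0.22  1.26 -0.29]
```

View pics/w2.png

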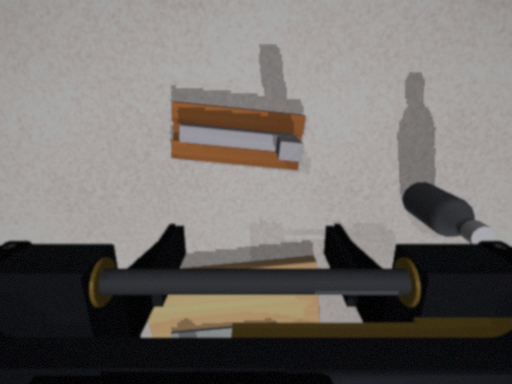

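Rack at (172..305, 101..168), long arm's top strip from (180,126) to (275,150), short arm's top square at about (291,147), oiler to the right.

Run:
```python
from h import *
v=view("wrist");im=v[0].astype(int);yy,xx=np.mgrid[:384,:512]
r,b=im[...,0],im[...,2]
wood=((r-b>40)&(yy<200)).astype(np.uint8);k=np.ones((25,25));
m=cv2.morphologyEx(wood,cv2.MORPH_CLOSE,k);c=blobs(m)[0];print(cv2.boundingRect(c),rect(v,c,.014))
g=((im.max(2)-im.min(2)<30)&(im.max(2)>100)&(yy>115)&(yy<170)&(xx>176)&(xx<306)).astype(np.uint8)
hull=cv2.convexHull(blobs(wood)[0]);
# long arm top strip edges, column by column
up=[];lo=[]
for x in range(190,270,2):
    col=wood[100:175,x];i=np.where(col)[0];gaps=np.where(np.diff(i)>4)[0]
    if len(gaps): up.append((x,100+i[gaps[0]]));lo.append((x,100+i[gaps[0]+1]))
for n,Q,z in(("up",up,.014),("lo",lo,.03)):
    W=np.array([plane(v,u,z)[:2]*1000 for u in Q],np.float32);f=cv2.fitLine(W,cv2.DIST_HUBER,0,.01,.01).ravel();print(n,len(Q),f,np.degrees(np.arctan2(f[1],f[0])))
# brightness grid of short arm top
for u in [(279,139),(301,140),(303,161),(279,160)]: print(u,np.round(plane(v,u,.075)*1000,1))
for u in [(180,126),(180,143)]: print(u,np.round(plane(v,u,.03)*1000,1))
print(im[134:166:2,270:308:2].mean(2).astype(int))
```

```text
(172, 102, 134, 68) (array([524.8,  63.8]), array([ 63.7, 148.9]), 84.1, [[447.0, 40.0], [596.0, 24.0], [602.0, 88.0], [454.0, 103.0]])
up 40 [ 9.9465382e-01 -1.0326565e-01  5.1486127e+02  7.5917152e+01] -5.9272523
lo 40 [ 9.9480599e-01 -1.0178920e-01  5.1694196e+02  5.4504387e+01] -5.8422103
(279, 139) [568.   69.8  75. ]
(301, 140) [588.7  68.8  75. ]
(303, 161) [591.6  48.7  75. ]
(279, 160) [568.5  49.8  75. ]
(180, 126) [464.7  77.6  30. ]
(180, 143) [463.2  59.3  30. ]
[[101  87  77  76  66  64  61  59  60  62  61  65  73  78  80  86 113 149
  166]
 [146 130 110  97  66  66  64  65  70  67  67  66  66  77  81  90 138 162
  168]
 [150 138 109  92  54  63  65  64  66  65  63  65  64  75  81  99 144 167
  169]
 [150 138 109  86  48  61  78  72  70  68  66  65  65  66  70  94 148 169
  171]
 [152 140 109  76  45  89 132 130 122 117 113 106  96  91  85  89 133 169
  172]
 [154 144 114  73  49 106 149 149 148 148 149 145 145 141 138 138 139 164
  172]
 [153 152 122  70  52 117 148 151 149 151 149 148 149 151 151 149 146 162
  169]
 [153 151 131  69  55 124 149 150 153 149 149 149 150 151 150 146 147 162
  169]
 [133 141 124  64  60 130 150 151 151 148 149 149 151 151 147 146 142 155
  167]
 [ 91  92  87  62  69 137 153 149 148 149 149 151 150 147 145 146 139 150
  160]
 [ 85  88  87  79  83 143 151 151 150 151 152 149 148 147 147 146 143 156
  160]
 [ 87  86  86  80  94 146 147 149 151 151 148 147 146 146 148 146 153 158
  161]
 [ 87  88  86  86 102 143 148 149 150 150 148 146 146 149 148 147 152 157
  158]
 [ 88  88  88  89  94 113 114 114 119 126 132 133 137 139 145 146 150 155
  155]
 [ 86  89  86  88  86  86  86  85  83  85  87  89  90  94 116 146 151 155
  155]
 [ 83  85  84  83  84  84  84  83  79  78  76  78  77  79 115 150 146 152
  153]]
```

```bash
cat > plan.py <<'E'
from h import *
from scipy.linalg import logm,expm
from math import ceil
def T(p,Rm): M=np.eye(4);M[:3,:3]=Rm;M[:3,3]=p;return M
def cur(): s=manip.get_state();return T(s["tool_pos"],rot(s["ee_rot"]))
def step(A,B,n=None):
    "constant row (units of the moves) that carries A to B in n rows (screw motion)"
    D=np.real(logm(np.linalg.inv(A)@B))
    if n is None: n=max(1,ceil(max(np.linalg.norm(D[:3,3])/.039,np.linalg.norm([D[2,1],D[0,2],D[1,0]])/np.radians(6))))
    X=expm(D/n);print(n,"rows of",np.round(X[:3,3]/.04,3),np.round(np.degrees(R.from_matrix(X[:3,:3]).as_rotvec())/6,3))
def tool(yaw,tilt=0):
    "tool down at yaw (deg), then turned by tilt (deg) about its own y"
    a=np.radians(yaw);M=np.array([[np.cos(a),np.sin(a),0],[np.sin(a),-np.cos(a),0],[0,0,-1.]]);return M@R.from_rotvec([0,np.radians(tilt),0]).as_matrix()
E
python3 - <<'E'
from plan import *
G=np.array([.5798,.0582,.060]);M=tool(84.1,-35);z=M[:,2];print(z)
step(cur(),T(G-.083*z,M)); step(T(G-.083*z,M),T(G-.003*z,M))
E
```

```text
[-0.05895938 -0.5705381  -0.81915204]
6 rows of [0.434 0.151 0.228] [ 0.049 -0.971  0.156]
3 rows of [-0.    -0.     0.667] [ 0. -0.  0.]
```

arm_command:
  motion: [1,0.434,0.151,0.228,0.049,-0.971,0.156,1,0.434,0.151,0.228,0.049,-0.971,0.156,1,0.434,0.151,0.228,0.049,-0.971,0.156,1,0.434,0.151,0.228,0.049,-0.971,0.156,1,0.434,0.151,0.228,0.049,-0.971,0.156,1,0.434,0.151,0.228,0.049,-0.971,0.156,1,0,0,0,0,0,0,1,0,0,0,0,0,0]

```text
t: 4.45
tool_pos: [0.5834, 0.1085, 0.1246]
ee_rot: [0.2, 0.706, 0.641, -0.225]
ft_force: [0.6, -0.8, 0.4]
opening: 0.998
grasp_force: 0.0
```

Run:
```python
from plan import *
print(np.round(manip.get_state()["joints"],2))
v=view("wrist");cv2.imwrite("pics/w3.png",v[0][...,::-1])
G=np.array([.5798,.0582,.060]);M=tool(84.1,-35);z=M[:,2]
step(cur(),T(G-.083*z,M)); step(cur(),T(G-.003*z,M))
```

```text
[-0.07  0.67 -0.65  1.48  0.79  1.63 -0.96]
1 rows of [-0.035  0.007 -0.006] [ 0.001 -0.004  0.027]
3 rows of [-0.012  0.002  0.665] [ 0.    -0.001  0.009]
```

View pics/w3.png

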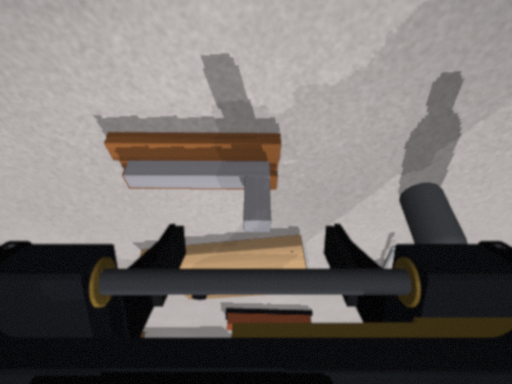

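Short arm top at (257,220), centred between the fingers (centre column ~254). Advancing and gripping.

arm_command:
  motion: [1,-0.012,0,0.66,0,0,0.01,1,-0.012,0,0.66,0,0,0.01,1,-0.012,0,0.67,0,0,0.01,1,0,0,0,0,0,0,0,0,0,0,0,0,0,0,0,0,0,0,0,0,0,0,0,0,0,0,0,0,0,0,0,0,0,0]
  squeeze: 40

```text
t: 5.17
tool_pos: [0.5807, 0.0602, 0.0651]
ee_rot: [0.202, 0.709, 0.638, -0.221]
ft_force: [0.7, -0.1, -0.4]
opening: 0.782
grasp_force: 0.0
```

arm_command:
  motion: [0,0,0,0,0,0,0,0,0,0,0,0,0,0,0,0,0,0,0,0,0,0,0,0,0,0,0,0,0,0,0,0,0,0,0,0,0,0,0,0,0,0,0,0,0,0,0,0,0,0,0,0,0,0,0,0]
  squeeze: 40

```text
t: 5.83
tool_pos: [0.58, 0.0593, 0.0635]
ee_rot: [0.202, 0.709, 0.638, -0.223]
ft_force: [0.8, 0.0, -0.6]
opening: 0.25
grasp_force: 40.0
```

Run:
```python
from plan import *
s=manip.get_state();print(s["opening"],s["grasp_force"],np.round(s["ft_torque"],2))
C=cur();U=C.copy();U[2,3]+=.08;step(C,U)
# target: standing on mat; square origin now (.5689,.0593,.030) -> (.445+..)
```

```text
0.2500249665935148 39.99954929575324 [ 0.65 -0.17  0.07]
3 rows of [-0.382  0.001 -0.546] [0. 0. 0.]
```

Run:
```python
from plan import *
C=cur();U=C.copy();U[2,3]+=.06;step(C,U,2)
V=U.copy();V[:2,3]=[.549,.361];step(U,V)
W=V.copy();W[2,3]=.066;step(V,W,2)
```

```text
2 rows of [-0.43   0.001 -0.614] [0. 0. 0.]
8 rows of [ 0.76  -0.194 -0.532] [0. 0. 0.]
2 rows of [ 0.412 -0.001  0.589] [0. 0. 0.]
```

arm_command:
  motion: [0,-0.22,0,-0.31,0,0,0,0,-0.22,0,-0.31,0,0,0,0,-0.22,0,-0.31,0,0,0,0,-0.22,0,-0.31,0,0,0,0,0,0,0,0,0,0,0,0.76,-0.19,-0.53,0,0,0,0,0.76,-0.19,-0.53,0,0,0,0,0.76,-0.19,-0.53,0,0,0]

```text
t: 6.5
tool_pos: [0.5687, 0.1724, 0.1247]
ee_rot: [0.202, 0.71, 0.637, -0.223]
ft_force: [1.0, 0.3, -2.8]
opening: 0.249
grasp_force: 40.0
```

arm_command:
  motion: [0,0.76,-0.19,-0.53,0,0,0,0,0.76,-0.19,-0.53,0,0,0,0,0.76,-0.19,-0.53,0,0,0,0,0.76,-0.19,-0.53,0,0,0,0,0.76,-0.19,-0.53,0,0,0,0,0,0,0,0,0,0,0,0,0,0,0,0,0,0,0,0,0,0,0,0]

```text
t: 7.17
tool_pos: [0.5503, 0.36, 0.1235]
ee_rot: [0.202, 0.709, 0.638, -0.223]
ft_force: [0.3, 0.0, -2.3]
opening: 0.245
grasp_force: 40.0
```

Run:
```python
from plan import *
s=manip.get_state();print(s["opening"],s["grasp_force"],np.round(s["joints"],2))
for n in("scene","side"):
    v=view(n);cv2.imwrite(f"pics/{n}1.png",v[0][...,::-1])
a=cv2.imread("pics/scene1.png")[40:190,200:400];b=cv2.imread("pics/side1.png")[200:384,100:300]
cv2.imwrite("pics/m1.png",np.hstack([cv2.resize(a,(400,300)),cv2.resize(b,(326,300))]))
C=cur();W=C.copy();W[:3,3]=[.549,.361,.066];step(C,W,2)
im=v[0].astype(int);
```

```text
0.24488945871288917 40.00068501569331 [-0.48  0.92 -0.67  1.07  0.77  1.88 -1.17]
2 rows of [ 0.438 -0.031  0.579] [ 0.  0. -0.]
```

View pics/m1.png

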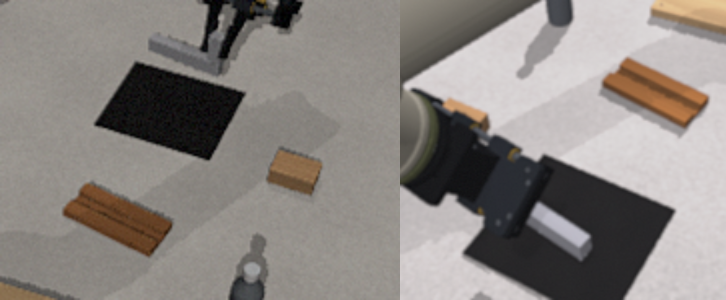

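The square is held upright over the mat (lefthand scene crop at (187,52); side crop at (555,230)); the rack is empty. Lowering.

arm_command:
  motion: [0,0.22,-0.015,0.29,0,0,0,0,0.22,-0.015,0.29,0,0,0,0,0.22,-0.015,0.29,0,0,0,0,0.22,-0.015,0.29,0,0,0,0,0,0,0,0,0,0,0,0.01,0,0.02,0,0,0,0,0.01,0,0.02,0,0,0,0,0,0,0,0,0,0]

```text
t: 7.93
tool_pos: [0.5481, 0.3623, 0.0636]
ee_rot: [0.202, 0.709, 0.638, -0.223]
ft_force: [0.1, 0.0, -2.3]
opening: 0.245
grasp_force: 40.0
```

arm_command:
  motion: [0,0.01,0,0.02,0,0,0,0,0.01,0,0.02,0,0,0,0,0,0,0,0,0,0,0,0,0,0,0,0,0,0,0,0,0,0,0,0,0,0,0,0,0,0,0,0,0,0,0,0,0,0,0,0,0,0,0,0,0]

```text
t: 8.6
tool_pos: [0.5482, 0.362, 0.0621]
ee_rot: [0.202, 0.709, 0.638, -0.223]
ft_force: [-0.2, -0.3, -3.1]
opening: 0.244
grasp_force: 40.0
```

arm_command:
  motion: [0,0.01,0,0.015,0,0,0,0,0,0,0,0,0,0,0,0.01,0,0.015,0,0,0,0,0,0,0,0,0,0,0,0.01,0,0.015,0,0,0,0,0,0,0,0,0,0,0,0,0,0,0,0,0,0,0,0,0,0,0,0]

```text
t: 9.27
tool_pos: [0.5482, 0.3621, 0.061]
ee_rot: [0.202, 0.709, 0.638, -0.223]
ft_force: [-1.5, -0.3, 6.1]
opening: 0.248
grasp_force: 40.0
```

```bash
cat > tip.py <<'E'
from plan import *
import sys
ang,n,up=float(sys.argv[1]),int(sys.argv[2]),float(sys.argv[3])
a=np.array([.9947,-.1028,0]);P=np.array([.5362,.3531,.004+up]);Q=R.from_rotvec(a*np.radians(ang)).as_matrix()
C=cur();S=np.eye(4);S[:3,:3]=Q;S[:3,3]=P-Q@P;step(C,S@C,n)
print(np.round(manip.get_state()["joints"],2),np.round((S@C)[:3,3],4))
E
python3 tip.py 88 24 .001
```

```text
24 rows of [-0.081  0.     0.041] [0.002 0.611 0.001]
[-0.48  0.98 -0.66  1.1   0.78  1.8  -1.21] [0.5415 0.2966 0.0171]
```

```bash
python3 tip.py 72 20 .001
```

```text
20 rows of [-0.08  0.    0.04] [0.002 0.6   0.001]
[-0.48  0.98 -0.66  1.1   0.78  1.8  -1.21] [0.542  0.3021 0.032 ]
```

arm_command:
  motion: [0,-0.08,0,0.04,0,0.6,0,0,-0.08,0,0.04,0,0.6,0,0,-0.08,0,0.04,0,0.6,0,0,-0.08,0,0.04,0,0.6,0,0,-0.08,0,0.04,0,0.6,0,0,-0.08,0,0.04,0,0.6,0,0,-0.08,0,0.04,0,0.6,0,0,-0.08,0,0.04,0,0.6,0]

```text
t: 9.93
tool_pos: [0.5451, 0.3338, 0.0589]
ee_rot: [0.036, 0.742, 0.668, -0.038]
ft_force: [-2.7, -0.7, 4.9]
opening: 0.247
grasp_force: 40.0
```

Run:
```python
from plan import *
C=cur();s=manip.get_state();print(np.round(s["joints"],2),np.round(C[:3,2],3))
G=C.copy();G[:3,:3]=tool(84.1,37);G[:3,3]=[.542,.3021,.032];step(C,G,12)
```

```text
[-0.06  0.73 -0.86  1.51  0.63  1.26 -1.15] [-0.008 -0.105 -0.994]
12 rows of [-0.079  0.     0.04 ] [ 0.003  0.598 -0.   ]
```

On track. Continuing the tip.

arm_command:
  motion: [0,-0.08,0,0.04,0,0.6,0,0,-0.08,0,0.04,0,0.6,0,0,-0.08,0,0.04,0,0.6,0,0,-0.08,0,0.04,0,0.6,0,0,-0.08,0,0.04,0,0.6,0,0,-0.08,0,0.04,0,0.6,0,0,-0.08,0,0.04,0,0.6,0,0,-0.08,0,0.04,0,0.6,0]

```text
t: 10.6
tool_pos: [0.5428, 0.3098, 0.0434]
ee_rot: [-0.131, 0.728, 0.656, 0.147]
ft_force: [-5.6, -1.8, 7.2]
opening: 0.245
grasp_force: 40.0
```

arm_command:
  motion: [0,-0.08,0,0.04,0,0.6,0,0,-0.08,0,0.04,0,0.6,0,0,-0.08,0,0.04,0,0.6,0,0,-0.08,0,0.04,0,0.6,0,0,0,0,0,0,0,0,0,0,0,0,0,0,0,0,0,0,0,0,0,0,0,0,0,0,0,0,0]

```text
t: 11.27
tool_pos: [0.5417, 0.3022, 0.0308]
ee_rot: [-0.211, 0.704, 0.636, 0.236]
ft_force: [0.6, -0.1, -2.1]
opening: 0.254
grasp_force: 40.0
```

Run:
```python
from plan import *
C=cur();s=manip.get_state();print(np.round(s["joints"],2),np.round(C[:3,2],3))
v=view("side");cv2.imwrite("pics/side2.png",v[0][...,::-1])
b=cv2.imread("pics/side2.png")[250:384,100:300]
v=view("wrist");
cv2.imwrite("pics/m2.png",np.hstack([cv2.resize(b,(400,300)),cv2.resize(v[0][...,::-1],(400,300))]))
```

```text
[ 0.66  0.89 -1.2   1.9   0.39  0.58 -0.65] [ 0.064  0.597 -0.8  ]
```

View pics/m2.png

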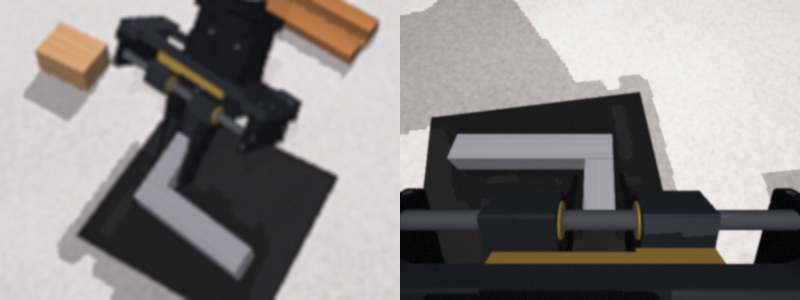

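The square is tipped ~72° within the mat, -z side down, short arm between the fingers. Opening lets it settle flat; then retreat along the tool axis.

arm_command:
  motion: [0.5,0,0,0,0,0,0,0.5,0,0,0,0,0,0,0.5,0,0,0,0,0,0,0.6,0,0,0,0,0,0,0.6,0,0,0,0,0,0,0.7,0,0,0,0,0,0,0.7,0,0,-0.3,0,0,0,0.7,0,0,-0.5,0,0,0]

```text
t: 12.03
tool_pos: [0.5385, 0.2836, 0.0557]
ee_rot: [-0.213, 0.704, 0.635, 0.236]
ft_force: [0.2, -0.7, 0.3]
opening: 0.684
grasp_force: 0.0
```

arm_command:
  motion: [0.7,0,0,-0.8,0,0,0,0.7,0,0,-0.8,0,0,0,0.7,0,0,-0.8,0,0,0,1,0,0,-0.8,0,0,0,1,0,0,-0.8,0,0,0,1,0,0,0,0,0,0,1,0,0,0,0,0,0,1,0,0,0,0,0,0]

```text
t: 12.7
tool_pos: [0.5293, 0.187, 0.1835]
ee_rot: [-0.211, 0.705, 0.635, 0.236]
ft_force: [-0.5, 0.4, 0.2]
opening: 0.963
grasp_force: 0.0
```

Run:
```python
from plan import *
s=manip.get_state();print(np.round(s["joints"],2))
v=view("wrist");cv2.imwrite("pics/w4.png",v[0][...,::-1])
im=v[0].astype(int);m=(im.min(2)>70);m[200:]=0
for c in blobs(m)[:4]:print(cv2.boundingRect(c),cv2.contourArea(c))
# go: camera above the square, tool at yaw 6 for the pickup
step(cur(),T([.50,.34,.19],tool(6.4)))
```

```text
[ 1.07  0.67 -1.45  1.87  0.09  0.91 -0.41]
(0, 0, 512, 200) 87993.0
(160, 136, 105, 57) 2999.0
15 rows of [ 0.159 -0.223  0.063] [-0.277 -0.346  0.831]
```

View pics/w4.png

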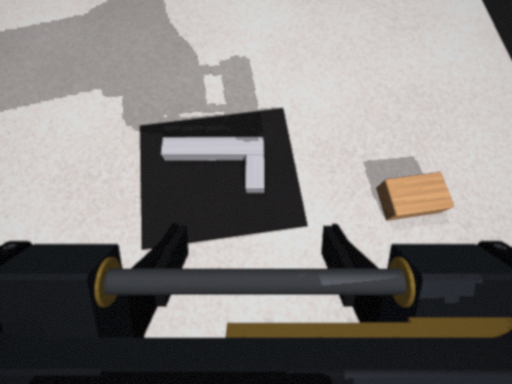

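The square lies flat on the mat: corner at (264,138), short arm tip (255,192), long arm end (162,150). Now move over it for a top view with the pickup yaw.

Run:
```python
from plan import *
step(cur(),T([.435,.325,.19],tool(-5.9)),16)
```

```text
16 rows of [ 0.031 -0.285  0.027] [-0.301 -0.302  0.902]
```

arm_command:
  motion: [1,0.03,-0.285,0.027,-0.3,-0.3,0.9,1,0.03,-0.285,0.027,-0.3,-0.3,0.9,1,0.03,-0.285,0.027,-0.3,-0.3,0.9,1,0.03,-0.285,0.027,-0.3,-0.3,0.9,1,0.03,-0.285,0.027,-0.3,-0.3,0.9,1,0.03,-0.285,0.027,-0.3,-0.3,0.9,1,0.03,-0.285,0.027,-0.3,-0.3,0.9,1,0.03,-0.285,0.027,-0.3,-0.3,0.9]

```text
t: 13.42
tool_pos: [0.453, 0.2368, 0.1875]
ee_rot: [-0.115, 0.932, 0.318, 0.129]
ft_force: [0.2, 0.6, 0.4]
opening: 1.002
grasp_force: 0.0
```

Run:
```python
from plan import *
print(np.round(manip.get_state()["joints"],2))
step(cur(),T([.435,.325,.19],tool(-5.9)))
```

```text
[ 1.07 -0.01 -1.46  2.01 -0.29  0.87 -1.15]
8 rows of [ 0.034 -0.285  0.026] [-0.299 -0.302  0.898]
```

arm_command:
  motion: [1,0.034,-0.285,0.026,-0.3,-0.3,0.9,1,0.034,-0.285,0.026,-0.3,-0.3,0.9,1,0.034,-0.285,0.026,-0.3,-0.3,0.9,1,0.034,-0.285,0.026,-0.3,-0.3,0.9,1,0.034,-0.285,0.026,-0.3,-0.3,0.9,1,0.034,-0.285,0.026,-0.3,-0.3,0.9,1,0.034,-0.285,0.026,-0.3,-0.3,0.9,1,0.034,-0.285,0.026,-0.3,-0.3,0.9]

```text
t: 14.08
tool_pos: [0.4326, 0.3153, 0.1908]
ee_rot: [-0.015, 1.0, -0.007, 0.013]
ft_force: [0.3, 0.3, 1.1]
opening: 1.001
grasp_force: 0.0
```

```bash
cat > sq.py <<'E'
from plan import *
def sqpose(v,z,m):
    "pose of the lying square from the mask of its top face: origin (mm) and x direction"
    c=blobs(m)[0];P=np.array([plane(v,u[0],z)[:2]*1000 for u in c],np.float32)
    r=cv2.minAreaRect(P);B=cv2.boxPoints(r);print("bbox",cv2.boundingRect(c),"rect",np.round(r[1],1))
    e=[B[1]-B[0],B[2]-B[1]];l=max(e,key=np.linalg.norm);x=l/np.linalg.norm(l);x*=-np.sign(x[0]);y=np.array([-x[1],x[0]])
    # outer edges: min of x and y coordinates, inner face of the long arm refined by line fits
    a=P@x;b=P@y
    def fit(s,ax,co):  # edge line: points in s, ax coordinate as function of co
        return np.polyfit(co[s],ax[s],1)
    o1=fit((np.abs(b-b.min())<2.5)&(a>a.min()+8)&(a<a.max()-8),b,a)
    yaw=np.degrees(np.arctan2(x[1],x[0]))+np.degrees(np.arctan(o1[0]))
    t=np.radians(yaw);x=np.array([np.cos(t),np.sin(t)]);y=np.array([-x[1],x[0]]);a=P@x;b=P@y
    ex=lambda q:(np.percentile(q,2),np.percentile(q,98));print("extents",np.round(ex(a),1),np.round(ex(b),1))
    O=x*(ex(a)[0]+22)+y*(ex(b)[0]+24);return O,yaw%360
E
python3 - <<'E'
from sq import *
s=manip.get_state();print(np.round(s["joints"],2))
v=view("wrist");cv2.imwrite("pics/w5.png",v[0][...,::-1])
im=v[0].astype(int);C=proj(v,[.495,.32,.02]);print(C)
m=(im.min(2)>60).astype(np.uint8);n,l=cv2.connectedComponents(m)
p=proj(v,[.5,.342,.022]).astype(int);print(p,im[p[1],p[0]])
O,y=sqpose(v,.022,l==l[p[1],p[0]]);print(O,y)
E
```

```text
[ 0.26  0.34 -1.14  1.76  0.33  1.21 -2.54]
[255.06378133 122.55336128]
[234 118] [193 191 200]
bbox (214, 59, 77, 127) rect [ 71.1 130.3]
extents [-519.8 -390. ] [-408.6 -337.9]
[533.78148534 332.78166563] 174.24961544406594
```

View pics/w5.png

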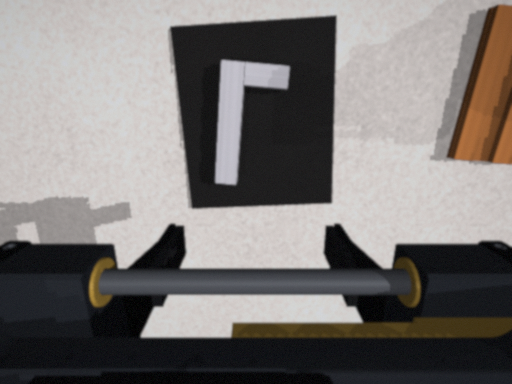

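The square's top outline: outer corner (221,59), short arm end (290,75), long arm end (226,185); flat on the mat. Joint 7 is near its limit at this yaw, so I will grip the short arm across its 22 mm width with the tool at yaw ~84°.

Run:
```python
from plan import *
C=cur();M=T([.5413,.306,.12],tool(84.25));step(C,M,16)
```

```text
16 rows of [0.131 0.136 0.111] [-0.005 -0.024 -0.888]
```

arm_command:
  motion: [1,0.13,0.136,0.11,0,-0.024,-0.89,1,0.13,0.136,0.11,0,-0.024,-0.89,1,0.13,0.136,0.11,0,-0.024,-0.89,1,0.13,0.136,0.11,0,-0.024,-0.89,1,0.13,0.136,0.11,0,-0.024,-0.89,1,0.13,0.136,0.11,0,-0.024,-0.89,1,0.13,0.136,0.11,0,-0.024,-0.89,1,0.13,0.136,0.11,0,-0.024,-0.89]

```text
t: 14.8
tool_pos: [0.4858, 0.2875, 0.1558]
ee_rot: [-0.01, 0.932, 0.362, 0.009]
ft_force: [-0.1, -0.4, 0.1]
opening: 1.0
grasp_force: 0.0
```

Run:
```python
from plan import *
print(np.round(manip.get_state()["joints"],2));C=cur();M=T([.5413,.306,.12],tool(84.25));step(C,M,8)
```

```text
[ 0.33  0.54 -1.2   1.71  0.52  1.24 -1.81]
8 rows of [0.136 0.126 0.113] [-0.005 -0.032 -0.87 ]
```

arm_command:
  motion: [1,0.136,0.126,0.113,0,-0.03,-0.87,1,0.136,0.126,0.113,0,-0.03,-0.87,1,0.136,0.126,0.113,0,-0.03,-0.87,1,0.136,0.126,0.113,0,-0.03,-0.87,1,0.136,0.126,0.113,0,-0.03,-0.87,1,0.136,0.126,0.113,0,-0.03,-0.87,1,0.136,0.126,0.113,0,-0.03,-0.87,1,0.136,0.126,0.113,0,-0.03,-0.87]

```text
t: 15.47
tool_pos: [0.5413, 0.3061, 0.1198]
ee_rot: [-0.002, 0.742, 0.671, 0.0]
ft_force: [-0.2, 0.5, 0.5]
opening: 0.995
grasp_force: 0.0
```

arm_command:
  motion: [0.7,0,0,0,0,0,0,0.7,0,0,0,0,0,0,0.7,0,0,0,0,0,0,0.7,0,0,0,0,0,0,0.7,0,0,0,0,0,0,0.7,0,0,0,0,0,0,0.7,0,0,0,0,0,0,0.7,0,0,0,0,0,0]

```text
t: 16.13
tool_pos: [0.5419, 0.3052, 0.1216]
ee_rot: [-0.002, 0.744, 0.668, 0.001]
ft_force: [-0.1, -0.2, 0.2]
opening: 0.704
grasp_force: 0.0
```

Run:
```python
from sq import *
print(np.round(manip.get_state()["joints"],2));C=cur();M=T([.5413,.306,.0335],tool(84.25));step(C,M,1)
v=view("wrist");im=v[0].astype(int);m=(im.min(2)>60).astype(np.uint8);n,l=cv2.connectedComponents(m)
p=proj(v,[.49,.347,.022]).astype(int);print(p,im[p[1],p[0]])
c=blobs(l==l[p[1],p[0]])[0];print(cv2.boundingRect(c))
q=c[:,0];print([ (np.round(plane(v,u,.022)[:2]*1000,1)) for u in (q[q[:,0].argmin()],q[q[:,1].argmin()],q[q[:,0].argmax()],q[q[:,1].argmax()])])
```

```text
[ 0.25  0.76 -1.22  1.57  0.73  1.33 -1.16]
1 rows of [ 0.01  -0.016  2.203] [-0.01  -0.032 -0.068]
[189 159] [221 220 227]
(114, 140, 155, 81)
[array([429.6, 366.4]), array([528.8, 359. ]), array([551.2, 286. ]), array([528.4, 286.4])]
```

arm_command:
  motion: [0.7,0.01,-0.02,0.5,0,-0.03,-0.07,0.7,0,0,0.5,0,0,0,0.7,0,0,0.5,0,0,0,0.7,0,0,0.4,0,0,0,0.7,0,0,0.3,0,0,0,0.7,0,0,0,0,0,0,0.7,0,0,0,0,0,0,0.7,0,0,0,0,0,0]

```text
t: 16.85
tool_pos: [0.5414, 0.3064, 0.0345]
ee_rot: [-0.001, 0.741, 0.671, 0.0]
ft_force: [1.1, 0.4, -0.1]
opening: 0.703
grasp_force: 0.0
```

arm_command:
  motion: [0,0,0,0,0,0,0,0,0,0,0,0,0,0,0,0,0,0,0,0,0,0,0,0,0,0,0,0,0,0,0,0,0,0,0,0,0,0,0,0,0,0,0,0,0,0,0,0,0,0,0,0,0,0,0,0]
  squeeze: 40

```text
t: 17.52
tool_pos: [0.5412, 0.3059, 0.0335]
ee_rot: [-0.001, 0.742, 0.671, -0.0]
ft_force: [-0.2, 0.1, 1.2]
opening: 0.247
grasp_force: 40.0
```

Run:
```python
from plan import *
s=manip.get_state();print(np.round(s["tool_pos"],4),np.round(s["ee_rot"],4),s["opening"],np.round(s["joints"],2))
C=cur();t=np.arctan2(C[1,0],C[0,0]);print("yaw",np.degrees(t),"z",C[:3,2])
```

```text
[0.5412 0.3059 0.0335] [-5.000e-04  7.415e-01  6.709e-01 -3.000e-04] 0.24670336712874372 [ 0.21  0.85 -1.13  1.63  0.82  1.21 -1.21]
yaw 84.27541734963245 z [-1.17629335e-03  3.81567229e-04 -9.99999235e-01]
```

Run:
```python
from plan import *
C=cur();U=C.copy();U[2,3]=.12;step(C,U,3)
V=T([.5971,-.205,.12],tool(96.4));step(U,V,16)
```

```text
3 rows of [ 0.    -0.001 -0.721] [ 0. -0. -0.]
16 rows of [-0.8    0.088 -0.   ] [-0.001 -0.    -0.126]
```

arm_command:
  motion: [0,0,0,-0.2,0,0,0,0,0,0,-0.4,0,0,0,0,0,0,-0.7,0,0,0,0,0,0,-0.6,0,0,0,0,0,0,-0.26,0,0,0,0,-0.8,0.088,0,0,0,-0.126,0,-0.8,0.088,0,0,0,-0.126,0,-0.8,0.088,0,0,0,-0.126]

```text
t: 18.18
tool_pos: [0.5429, 0.2087, 0.1203]
ee_rot: [-0.0, 0.727, 0.686, -0.0]
ft_force: [1.0, -1.0, -2.8]
opening: 0.245
grasp_force: 40.0
```

arm_command:
  motion: [0,-0.8,0.088,0,0,0,-0.126,0,-0.8,0.088,0,0,0,-0.126,0,-0.8,0.088,0,0,0,-0.126,0,-0.8,0.088,0,0,0,-0.126,0,-0.8,0.088,0,0,0,-0.126,0,-0.8,0.088,0,0,0,-0.126,0,-0.8,0.088,0,0,0,-0.126,0,-0.8,0.088,0,0,0,-0.126]

```text
t: 18.85
tool_pos: [0.5677, -0.0487, 0.1201]
ee_rot: [-0.0, 0.691, 0.723, -0.0]
ft_force: [-0.3, -0.2, -2.7]
opening: 0.247
grasp_force: 40.0
```

Run:
```python
from plan import *
s=manip.get_state();print(np.round(s["joints"],2),s["opening"])
step(cur(),T([.5971,-.205,.12],tool(96.4)))
```

```text
[ 0.98  0.73 -1.33  1.71  0.74  1.31 -0.46] 0.24685545310244855
5 rows of [-0.79  0.09  0.  ] [-0.002  0.    -0.126]
```

arm_command:
  motion: [0,-0.79,0.09,0,0,0,-0.126,0,-0.79,0.09,0,0,0,-0.126,0,-0.79,0.09,0,0,0,-0.126,0,-0.79,0.09,0,0,0,-0.126,0,-0.79,0.09,0,0,0,-0.126,0,0,0,0,0,0,0,0,0,0,0,0,0,0,0,0,0,0,0,0]

```text
invalid input at $.motion: expected a multiple of 7 numbers
```

Run:
```python
from plan import *
s=manip.get_state();print(np.round(s["joints"],2),s["opening"])
step(cur(),T([.5971,-.205,.06],tool(96.4)),4)
a=view("side");b=view("scene");c=view("wrist")
for n,v in(("side",a),("scene",b),("wrist",c)):
    cv2.imwrite(f"pics/{n}5.png",v[0][...,::-1]);print(n,np.round([proj(v,[.5746,-.1922,.023]),proj(v,[.425,-.209,.023])]).tolist())
```

```text
[ 0.98  0.73 -1.33  1.71  0.74  1.31 -0.46] 0.24685545310244855
4 rows of [-0.987  0.115  0.375] [-0.003  0.    -0.157]
side [[285.0, 190.0], [336.0, 202.0]]
scene [[231.0, 220.0], [178.0, 203.0]]
wrist [[256.0, 327.0], [111.0, 336.0]]
```

arm_command:
  motion: [0,-0.79,0.09,0,0,0,-0.126,0,-0.79,0.09,0,0,0,-0.126,0,-0.79,0.09,0,0,0,-0.126,0,-0.79,0.09,0,0,0,-0.126,0,-0.79,0.09,0,0,0,-0.126,0,0,0,0,0,0,0,0,0,0,0,0,0,0,0,0,0,0,0,0,0]

```text
t: 19.67
tool_pos: [0.5973, -0.2016, 0.1199]
ee_rot: [-0.001, 0.666, 0.746, 0.0]
ft_force: [0.0, 1.0, -2.0]
opening: 0.251
grasp_force: 40.0
```

Run:
```python
from plan import *
s=manip.get_state();print(np.round(s["joints"],2),s["opening"])
step(cur(),T([.5971,-.205,.06],tool(96.4)),4)
v=view("wrist");cv2.imwrite("pics/w6.png",v[0][...,::-1])
```

```text
[ 1.1   0.83 -1.28  1.54  0.8   1.38 -0.14] 0.25089235477857247
4 rows of [-0.021 -0.003  0.374] [-0.002 -0.003  0.002]
```

View pics/w6.png

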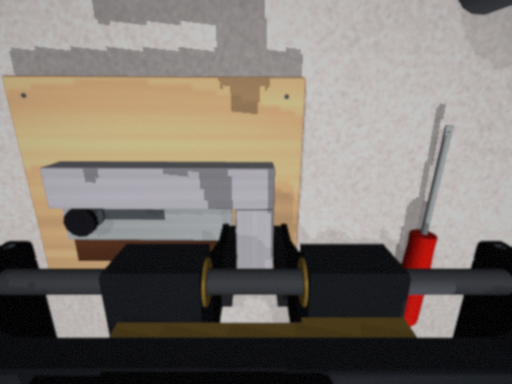

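The square hangs level over the board: long arm (45..273,163..207), iron and knob (80,221) beneath it on the near side, clear of the short arm. Lowering to ~2 mm above the board.

arm_command:
  motion: [0,-0.085,0,0.4,0,0,0,0,0,0,0.4,0,0,0,0,0,0,0.4,0,0,0,0,0,0,0.3,0,0,0,0,0,0,0.2,0,0,0,0,0,0,0,0,0,0,0,0,0,0,0,0,0,0,0,0,0,0,0,0]

```text
t: 20.38
tool_pos: [0.5979, -0.2064, 0.0522]
ee_rot: [-0.0, 0.667, 0.745, 0.0]
ft_force: [0.7, 0.2, -1.8]
opening: 0.245
grasp_force: 40.0
```

arm_command:
  motion: [0,0,0,0.02,0,0,0,0,0,0,0,0,0,0,0,0,0,0.02,0,0,0,0,0,0,0,0,0,0,0,0,0,0.02,0,0,0,0,0,0,0,0,0,0,0,0,0,0,0,0,0,0,0,0,0,0,0,0]

```text
t: 21.05
tool_pos: [0.5975, -0.2065, 0.0492]
ee_rot: [-0.001, 0.667, 0.745, -0.0]
ft_force: [0.7, 0.0, -2.4]
opening: 0.25
grasp_force: 40.0
```

```bash
cat > st.py <<'E'
from plan import *
s=manip.get_state();C=cur();print(np.round(s["tool_pos"]*1000 if 0 else np.array(s["tool_pos"])*1000,1),"yaw",np.degrees(np.arctan2(C[1,0],C[0,0])).round(2),"z",C[:2,2].round(4),"F tool",np.round(C[:3,:3].T@s["ft_force"],1),"M",np.round(C[:3,:3].T@s["ft_torque"],2),"open",round(s["opening"],3))
G=np.array([588.3,-216.]);print("remaining in tool x,y (mm)",np.round(C[:2,:2].T@(G-np.array(s["tool_pos"])[:2]*1000),1))
E
python3 st.py
```

```text
[ 597.5 -206.5   49.2] yaw 96.38 z [-0.0014  0.0004] F tool [-0.1  0.7  2.4] M [-0.24 -0.09  0.01] open 0.25
remaining in tool x,y (mm) [ -8.4 -10.2]
```

Lower gently until contact.

arm_command:
  motion: [0,0,0,0.02,0,0,0,0,0,0,0,0,0,0,0,0,0,0.015,0,0,0,0,0,0,0,0,0,0,0,0,0,0.01,0,0,0,0,0,0,0,0,0,0,0,0,0,0,0,0,0,0,0,0,0,0,0,0]

```text
t: 21.72
tool_pos: [0.5975, -0.2066, 0.0475]
ee_rot: [-0.001, 0.667, 0.745, -0.0]
ft_force: [-0.9, -0.3, -1.0]
opening: 0.248
grasp_force: 40.0
```

```bash
python3 st.py
```

```text
[ 597.5 -206.6   47.5] yaw 96.38 z [-0.0013  0.0003] F tool [-0.2 -0.9  1. ] M [ 0.05 -0.08 -0.03] open 0.248
remaining in tool x,y (mm) [ -8.3 -10.2]
```

arm_command:
  motion: [0,0,0,0.01,0,0,0,0,-0.025,0,0,0,0,0,0,-0.025,0,0,0,0,0,0,-0.025,0,0,0,0,0,0,-0.025,0,0,0,0,0,0,-0.025,0,0,0,0,0,0,-0.025,0,0,0,0,0,0,0,0,0,0,0,0]

```text
t: 22.38
tool_pos: [0.5988, -0.212, 0.0475]
ee_rot: [-0.0, 0.667, 0.745, 0.0]
ft_force: [0.1, 4.4, 4.8]
opening: 0.249
grasp_force: 40.0
```

```bash
python3 st.py
```

```text
[ 598.8 -212.    47.5] yaw 96.4 z [0.0001 0.0012] F tool [ 4.3  0.6 -4.8] M [-0.09  0.79  0.2 ] open 0.249
remaining in tool x,y (mm) [ -2.8 -10.9]
```

arm_command:
  motion: [0,0,0,-0.01,0,0,0,0,-0.01,0,0,0,0,0,0,-0.01,0,0,0,0,0,0,-0.01,0,0,0,0,0,0,0,0,0,0,0,0,0,0,0,0,0,0,0,0,0,0,0,0,0,0,0,0,0,0,0,0,0]

```text
t: 23.05
tool_pos: [0.5985, -0.2137, 0.0475]
ee_rot: [-0.0, 0.667, 0.745, -0.0]
ft_force: [2.5, 2.9, 2.3]
opening: 0.251
grasp_force: 40.0
```

```bash
python3 st.py
```

```text
[ 598.5 -213.7   47.5] yaw 96.38 z [-0.0009  0.0004] F tool [ 2.6  2.8 -2.3] M [-0.43  0.6   0.06] open 0.251
remaining in tool x,y (mm) [ -1.2 -10.4]
```

Friction-only so far (it falls with the normal load). Continue in half-millimetre steps.

arm_command:
  motion: [0,-0.0125,0,0,0,0,0,0,0,0,0,0,0,0,0,-0.0125,0,0,0,0,0,0,0,0,0,0,0,0,0,0,0,0,0,0,0,0,0,0,0,0,0,0,0,0,0,0,0,0,0,0,0,0,0,0,0,0]

```text
t: 23.72
tool_pos: [0.5984, -0.2147, 0.0475]
ee_rot: [-0.001, 0.667, 0.745, -0.0]
ft_force: [0.2, 3.8, 5.0]
opening: 0.247
grasp_force: 40.0
```

```bash
python3 st.py
```

```text
[ 598.4 -214.7   47.5] yaw 96.39 z [-0.0014  0.0004] F tool [ 3.8  0.6 -5. ] M [-0.22  0.79  0.13] open 0.247
remaining in tool x,y (mm) [ -0.2 -10.2]
```

arm_command:
  motion: [0,-0.0125,0,0,0,0,0,0,0,0,0,0,0,0,0,0,0,0,0,0,0,0,0,0,0,0,0,0,0,0,0,0,0,0,0,0,0,0,0,0,0,0,0,0,0,0,0,0,0,0,0,0,0,0,0,0]

```text
t: 24.38
tool_pos: [0.5984, -0.2151, 0.0475]
ee_rot: [-0.001, 0.667, 0.745, -0.0]
ft_force: [0.4, 3.7, 4.9]
opening: 0.245
grasp_force: 40.0
```

```bash
python3 st.py
```

```text
[ 598.4 -215.1   47.5] yaw 96.38 z [-0.0014  0.0004] F tool [ 3.6  0.8 -4.9] M [-0.16  0.82  0.14] open 0.245
remaining in tool x,y (mm) [  0.3 -10.2]
```

arm_command:
  motion: [0,-0.0125,0,0,0,0,0,0,0,0,0,0,0,0,0,0,0,0,0,0,0,0,0,0,0,0,0,0,0,0,0,0,0,0,0,0,0,0,0,0,0,0,0,0,0,0,0,0,0,0,0,0,0,0,0,0]

```text
t: 25.05
tool_pos: [0.5985, -0.2154, 0.0475]
ee_rot: [-0.001, 0.667, 0.745, -0.0]
ft_force: [-0.7, 3.5, 4.9]
opening: 0.244
grasp_force: 40.0
```

arm_command:
  motion: [0,-0.0125,0,0,0,0,0,0,0,0,0,0,0,0,0,0,0,0,0,0,0,0,0,0,0,0,0,0,0,0,0,0,0,0,0,0,0,0,0,0,0,0,0,0,0,0,0,0,0,0,0,0,0,0,0,0]

```text
t: 25.72
tool_pos: [0.5985, -0.2155, 0.0475]
ee_rot: [-0.001, 0.666, 0.746, -0.0]
ft_force: [-0.3, 4.7, 5.7]
opening: 0.246
grasp_force: 40.0
```

```bash
python3 st.py
```

```text
[ 598.5 -215.5   47.5] yaw 96.42 z [-0.0015  0.0011] F tool [ 4.7  0.2 -5.7] M [-0.06  1.17  0.14] open 0.246
remaining in tool x,y (mm) [  0.6 -10.2]
```

arm_command:
  motion: [0,-0.0125,0,0,0,0,0,0,0,0,0,0,0,0,0,0,0,0,0,0,0,0,0,0,0,0,0,0,0,0,0,0,0,0,0,0,0,0,0,0,0,0,0,0,0,0,0,0,0,0,0,0,0,0,0,0]

```text
t: 26.38
tool_pos: [0.5985, -0.2155, 0.0475]
ee_rot: [-0.001, 0.666, 0.746, 0.0]
ft_force: [-1.8, 6.3, 5.3]
opening: 0.25
grasp_force: 40.0
```

```bash
python3 st.py
```

```text
[ 598.5 -215.5   47.5] yaw 96.44 z [-0.0017  0.0017] F tool [ 6.5 -1.1 -5.3] M [0.04 1.49 0.18] open 0.25
remaining in tool x,y (mm) [  0.6 -10.2]
```

arm_command:
  motion: [0,0.035,0,-0.005,0,0,0,0,0,-0.025,0,0,0,0,0,0,-0.025,0,0,0,0,0,0,-0.025,0,0,0,0,0,0,-0.025,0,0,0,0,0,0,-0.025,0,0,0,0,0,0,-0.025,0,0,0,0,0,0,0,0,0,0,0]

```text
t: 27.05
tool_pos: [0.5922, -0.2161, 0.0475]
ee_rot: [-0.001, 0.667, 0.745, -0.0]
ft_force: [1.7, 2.5, 0.9]
opening: 0.25
grasp_force: 40.0
```

```bash
python3 st.py
```

```text
[ 592.2 -216.1   47.5] yaw 96.37 z [-0.0017  0.0004] F tool [ 2.3  1.9 -0.9] M [-0.72  0.57  0.1 ] open 0.25
remaining in tool x,y (mm) [ 0.5 -3.9]
```

arm_command:
  motion: [0,0,-0.0125,0,0,0,0,0,0,0,0,0,0,0,0,0,-0.0125,0,0,0,0,0,0,0,0,0,0,0,0,0,-0.0125,0,0,0,0,0,0,0,0,0,0,0,0,0,0,0,0,0,0,0,0,0,0,0,0,0]

```text
t: 27.72
tool_pos: [0.5909, -0.2162, 0.0475]
ee_rot: [-0.001, 0.667, 0.745, -0.0]
ft_force: [2.0, 2.0, -1.1]
opening: 0.247
grasp_force: 40.0
```

```bash
python3 st.py
```

```text
[ 590.9 -216.2   47.5] yaw 96.38 z [-0.0017  0.0003] F tool [1.8 2.2 1.1] M [-0.57  0.45  0.1 ] open 0.247
remaining in tool x,y (mm) [ 0.5 -2.5]
```

arm_command:
  motion: [0,0,-0.0125,0,0,0,0,0,0,0,0,0,0,0,0,0,-0.0125,0,0,0,0,0,0,0,0,0,0,0,0,0,0,0,0,0,0,0,0,0,0,0,0,0,0,0,0,0,0,0,0,0,0,0,0,0,0,0]

```text
t: 28.38
tool_pos: [0.5899, -0.2163, 0.0475]
ee_rot: [-0.001, 0.667, 0.745, -0.0]
ft_force: [1.0, 1.5, -1.9]
opening: 0.248
grasp_force: 40.0
```

arm_command:
  motion: [0,0,-0.0125,0,0,0,0,0,0,0,0,0,0,0,0,0,0,0,0,0,0,0,0,0,0,0,0,0,0,0,0,0,0,0,0,0,0,0,0,0,0,0,0,0,0,0,0,0,0,0,0,0,0,0,0,0]

```text
t: 29.05
tool_pos: [0.5898, -0.2163, 0.0476]
ee_rot: [-0.0, 0.667, 0.745, -0.0]
ft_force: [4.8, 2.3, -3.0]
opening: 0.251
grasp_force: 40.0
```

arm_command:
  motion: [0,0,-0.0125,0,0,0,0,0,0,0,0,0,0,0,0,0,0,0,0,0,0,0,0,0,0,0,0,0,0,0,0,0,0,0,0,0,0,0,0,0,0,0,0,0,0,0,0,0,0,0,0,0,0,0,0,0]

```text
t: 29.72
tool_pos: [0.5897, -0.2163, 0.0478]
ee_rot: [-0.0, 0.667, 0.745, 0.0]
ft_force: [6.1, 2.6, -3.9]
opening: 0.25
grasp_force: 40.0
```

```bash
python3 st.py
```

```text
[ 589.7 -216.3   47.8] yaw 96.39 z [0.0003 0.0005] F tool [1.9 6.4 3.9] M [-1.67  0.28  0.06] open 0.25
remaining in tool x,y (mm) [ 0.4 -1.4]
```

arm_command:
  motion: [0,0,0.0125,0,0,0,0,0,0,0,0.01,0,0,0,0,-0.015,0,0,0,0,0,0,0,0,0,0,0,0,0,0,0,0,0,0,0,0,0,0,0,0,0,0,0,0,0,0,0,0,0,0,0,0,0,0,0,0]

```text
t: 30.38
tool_pos: [0.5898, -0.2163, 0.0475]
ee_rot: [-0.001, 0.666, 0.746, 0.0]
ft_force: [3.7, 3.7, 0.0]
opening: 0.245
grasp_force: 40.0
```

```bash
python3 st.py
python3 - <<'E'
from plan import *
# wrist view: long arm's far (outer) top edge and the short arm's end, for the yaw of the square; iron's visible edges
v=view("wrist");im=v[0].astype(int);cv2.imwrite("pics/w7.png",v[0][...,::-1])
sat=im.max(2)-im.min(2)
def tp(sx,sy,z): # iron frame -> world
    t=np.radians(186.4);return np.array([.5746+(sx*np.cos(t)-sy*np.sin(t))/1e3,-.1922+(sx*np.sin(t)+sy*np.cos(t))/1e3,z])
Q=[]
for sx in range(-10,100,4):
    q=[proj(v,tp(sx,sy,.036)) for sy in np.arange(-34,-14,.5)]
    g=cv2.GaussianBlur((r:=(im[...,2]-im[...,0]).astype(np.float32)),(3,3),0)
    p=np.array([cv2.getRectSubPix(g,(1,1),tuple(map(float,u)))[0,0] for u in q]);k=np.argmax(np.diff(p));Q.append((sx,-34+.5*k+.25,p.max()-p.min()))
Q=np.array(Q);print(np.round(Q[::3],1).tolist());print("outer edge fit in iron frame",np.polyfit(Q[:,0],Q[:,1],1))
E
```

```text
[ 589.8 -216.3   47.5] yaw 96.41 z [-0.0008  0.0011] F tool [ 3.3  4.1 -0. ] M [-0.92  0.79  0.04] open 0.245
remaining in tool x,y (mm) [ 0.5 -1.5]
[[-10.0, -27.2, 72.8], [2.0, -27.2, 73.0], [14.0, -27.2, 71.7], [26.0, -27.8, 74.5], [38.0, -27.8, 73.3], [50.0, -27.8, 73.6], [62.0, -27.8, 73.7], [74.0, -27.8, 73.6], [86.0, -27.8, 72.3], [98.0, -26.2, 77.5]]
outer edge fit in iron frame [-2.18938150e-03 -2.74036672e+01]
```

Run:
```python
from plan import *
v=view("wrist");im=v[0].astype(np.float32);g=cv2.GaussianBlur(im[...,2]-im[...,0],(3,3),0)
def tp(sx,sy,z):
    t=np.radians(186.4);return np.array([.5746+(sx*np.cos(t)-sy*np.sin(t))/1e3,-.1922+(sx*np.sin(t)+sy*np.cos(t))/1e3,z])
def prof(pts): return np.array([cv2.getRectSubPix(g,(1,1),tuple(map(float,proj(v,p))))[0,0] for p in pts])
for sx in (60,75,90,105):
    s=np.arange(38,62,.5);p=prof([tp(sx,y,.023) for y in s]);k=np.argmin(np.diff(p));print("iron strip side",sx,s[k]+.25,proj(v,tp(sx,50,.023)).round(),p[::6].round())
for sy in (5,8,12,40,44):
    s=np.arange(138,162,.5);p=prof([tp(x,sy,.023) for x in s]);k=np.argmin(np.diff(p));print("iron rear",sy,s[k]+.25,proj(v,tp(150,sy,.023)).round(),p[::6].round())
for sy in (-20,-15,-10,-5):
    s=np.arange(96,116,.5);p=prof([tp(x,sy,.036) for x in s]);k=np.argmin(np.diff(p));print("square end",sy,s[k]+.25,p[::6].round())
```

```text
iron strip side 60 40.25 [146. 272.] [4. 3. 4. 4. 4. 7. 6. 7.]
iron strip side 75 40.25 [124. 272.] [4. 4. 4. 4. 4. 6. 6. 6.]
iron strip side 90 46.25 [101. 272.] [7. 7. 7. 5. 3. 6. 6. 6.]
iron strip side 105 46.75 [ 79. 272.] [7. 7. 7. 4. 5. 6. 7. 7.]
iron rear 5 144.25 [ -8. 208.] [5. 6. 6. 6. 6. 6. 6. 6.]
iron rear 8 142.75 [ -7. 213.] [5. 6. 7. 7. 7. 7. 7. 7.]
iron rear 12 139.75 [ -5. 219.] [6. 6. 6. 7. 7. 7. 7. 7.]
iron rear 40 144.75 [  7. 258.] [ 1.  1.  3.  1. -0.  2.  1.  1.]
iron rear 44 142.75 [  8. 264.] [-1.  2.  0.  1.  1.  1.  1.  1.]
square end -20 105.25 [  6.   7.   6. -14. -61. -59. -58.]
square end -15 105.25 [  6.   6.   7. -11. -61. -61. -60.]
square end -10 105.25 [  7.   7.   7. -11. -60. -61. -61.]
square end -5 105.75 [6. 6. 5. 4. 2. 2. 3.]
```

arm_command:
  motion: [0,0.005,0.005,0,0,0,0,0.32,0,0,0,0,0,0,0.4,0,0,0,0,0,0,0.5,0,0,0,0,0,0,0.6,0,0,0,0,0,0,0.6,0,0,0,0,0,0,0.6,0,0,0,0,0,0,0.6,0,0,0,0,0,0]

```text
t: 31.15
tool_pos: [0.5897, -0.2168, 0.0472]
ee_rot: [-0.001, 0.667, 0.745, -0.0]
ft_force: [-0.8, 0.4, 0.3]
opening: 0.587
grasp_force: 0.0
```

arm_command:
  motion: [0.6,0,0,-0.2,0,0,0,0.6,0,0,-0.5,0,0,0,0.6,0,0,-0.8,0,0,0,0.6,0,0,-0.8,0,0,0,0.6,-0.7,0,-0.6,0,0,0,0.6,-0.8,0,-0.5,0,0,0,0.6,-0.8,0,-0.2,0,0,0,0.6,0,0,0,0,0,0]

```text
t: 31.82
tool_pos: [0.6002, -0.316, 0.1935]
ee_rot: [0.001, 0.67, 0.742, -0.001]
ft_force: [0.0, -1.3, -0.0]
opening: 0.603
grasp_force: 0.0
```

```bash
cat > chk.py <<'E'
from plan import *
v=view("wrist");im=v[0].astype(np.float32);cv2.imwrite("pics/w8.png",v[0][...,::-1]);print(np.round(manip.get_state()["joints"],2))
b=cv2.GaussianBlur(im[...,2]-im[...,0],(3,3),0);L=cv2.GaussianBlur(im.mean(2),(3,3),0)
def tp(sx,sy,z):
    t=np.radians(186.4);return np.array([.5746+(sx*np.cos(t)-sy*np.sin(t))/1e3,-.1922+(sx*np.sin(t)+sy*np.cos(t))/1e3,z])
def edge(nm,ch,fn,lo,hi,sgn,par):
    o=[]
    for q in par:
        s=np.arange(lo,hi,.25);p=np.array([cv2.getRectSubPix(ch,(1,1),tuple(map(float,proj(v,fn(x,q)))))[0,0] for x in s]);d=sgn*np.diff(p,n=1);d=d[:-3]+d[1:-2]+d[2:-1]+d[3:];k=d.argmax();o.append((s[k]+.5,d[k]))
    o=np.array(o);f=np.polyfit(par,o[:,0],1);print(nm,"med",np.median(o[:,0]).round(2),"slope deg",np.degrees(f[0]).round(2),np.round(o[:,0],1).tolist(),o[:,1].min().round())
edge("sq outer long (y=-24)",b,lambda y,x:tp(x,y,.036),-34,-14,1,np.arange(-15,95,10))
edge("sq outer short (x=-22)",b,lambda x,y:tp(x,y,.036),-32,-12,1,np.arange(-18,42,6))
edge("sq end long (x=106)",b,lambda x,y:tp(x,y,.036),98,114,-1,np.arange(-20,-4,3))
edge("iron/strip (y=50)",b,lambda y,x:tp(x,y,.023),40,60,-1,np.arange(20,140,10))
edge("iron rear (x=150)",b,lambda x,y:tp(x,y,.023),142,158,-1,np.arange(6,46,5))
edge("sq tip (y=45)",L,lambda y,x:tp(x,y,.036),37,53,-1,np.arange(-19,-3,3))
E
python3 chk.py
```

```text
[ 1.16  0.83 -1.28  1.33  0.79  1.53  0.07]
sq outer long (y=-24) med -24.25 slope deg -0.2 [-24.2, -24.2, -24.0, -24.0, -24.0, -24.2, -24.2, -24.2, -24.2, -24.5, -24.5] 25.0
sq outer short (x=-22) med -22.75 slope deg 0.0 [-22.8, -22.8, -22.8, -22.8, -22.8, -22.8, -22.8, -22.8, -22.8, -22.8] 25.0
sq end long (x=106) med 105.25 slope deg 0.95 [105.2, 105.0, 105.2, 105.0, 105.2, 105.5] 23.0
iron/strip (y=50) med 50.5 slope deg 0.01 [50.8, 50.5, 50.5, 50.5, 51.0, 50.2, 50.2, 51.0, 50.8, 50.8, 50.5, 50.5] 14.0
iron rear (x=150) med 149.75 slope deg 0.24 [149.5, 149.2, 150.0, 150.0, 150.0, 149.8, 149.8, 149.5] 22.0
sq tip (y=45) med 44.75 slope deg 0.0 [44.8, 44.8, 44.8, 44.8, 44.8, 44.8] 11.0
```

```bash
python3 -c "
from cell import manip
print(manip.close_job())"
```

```text
the job is handed in; nothing more can be done
None
```

I tipped the square flat on the mat and let it go, picked it up again flat, and left it lying against the iron on both sides. The last camera check put any gap at about 0.5 mm and the misalignment at about 0.2°, and contact force stayed under about 7 N; the job is handed in at about 32 s.

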